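Dose a culture dish from the bottle carousel

TASK

First slide the petri dish fully home into the metal guide in front of the bottle carousel. Then turn the carousel, which clicks at each of its six stations, until the nozzle of the red-capped bottle has clicked into place over the dish, press the red cap fully down and let it spring back; finally click the carousel on until its empty place (the one without a bottle) has clicked in over the dish. Leave the dish in the guide, never press another cap, never press the red one anywhere but over the seated dish, and do not disturb the tub, the carton or the timer.

Things in the scene. Friction and masses are not known exactly. Their poses are not given: they have to be found in the camera images.
- dish_center (a point): Centre (half-way up, 7 mm above the worktop) of the loose round petri dish: clear with pink medium, 68 mm diameter, 14 mm high, about 50 g, solid. It slides on the worktop: push it low from the side.
- dish_spot (a point): Where the dish's centre lies when fully home against the guide's back wall: fixed on the carousel's base, 102 mm from the turret's axis, 7 mm above the worktop. The frame's +x points to the turret's axis, z up: the dish is pushed in along +x, its -x looks out of the guide's open mouth, roughly towards the robot. The guide stands on the bare worktop.
- guide_mouth (a point): Middle of the guide's open mouth, on the worktop, 26 mm before the dish spot; axes as dish_spot. The guide is a U of aluminium walls 12 mm high, 5 mm thick. Its flared mouth is 105 mm wide and narrows in 16 mm to parallel side walls with 72 mm between them. Over the dish spot stands only a nozzle (108 mm up); the turret's posts and plate end 98 mm from the axis.
- turret_axis (a point): Point on the turret's vertical axis, 115 mm above the worktop; this frame turns with the turret, z up. Grey star plate, top 46 mm up, six stations each 60 degrees: five fixed white bottles (34 mm diameter, centres 48 mm from the axis, 102 mm high) and one empty place. Angles in this frame, anticlockwise from +x: green 0, blue 60, white 120, red 180, empty 240, yellow 300 degrees.
- post_0 (a point): Top (115 mm up) of one of six steel finger posts on the turret, 12 mm diameter, 88 mm from the axis, half-way between stations: at 30 degrees in the turret_axis frame, the others at 90, 150, 210, 270 and 330. Push a post sideways, e.g. on the side towards the robot with fingertips 80 to 95 mm above the worktop, to turn the turret: 1 N between clicks, about 5 N out of a click..
- turret (a joint): Turret angle in rad, positive anticlockwise seen from above, free both ways for two turns. 0 (or 6.283): red nozzle over the dish spot; 1.047 less: empty place there. A sprung roller clicks it into place at each multiple of 1.047 (60 degrees) from within 0.1 rad; elsewhere friction holds it where it is left. It starts anywhere from 1.7 to 4.6, so 100 degrees or more from red either way.
- red_nozzle (a point): Tip of the red cap's nozzle, 100 mm from the turret's axis, 108 mm above the worktop; moves with turret and cap. All caps: 26 mm diameter, top 132 mm up, a spout of 8 mm diameter straight outwards to 104 mm from the axis.
- red_cap_top (a point): Centre of the flat top of the red cap, 48 mm from the turret's axis, 132 mm above the worktop when up; press straight down here.
- cap_red (a joint): Red cap: 0 up, 0.010 m fully down; spring 2 N at the top, about 6 N at the bottom; springs back by itself.
- cap_white (a joint): White cap, same kind: 0 up, 0.010 m down; not to be pressed.
- cap_blue (a joint): Blue cap, same kind: 0 up, 0.010 m down; not to be pressed.
- cap_green (a joint): Green cap, same kind: 0 up, 0.010 m down; not to be pressed.
- cap_yellow (a joint): Yellow cap, same kind: 0 up, 0.010 m down; not to be pressed.
- empty_mark (a point): Point on the turret at the empty place (bare dark disc on the plate, no bottle), 100 mm from the axis, where a nozzle tip would be, 108 mm above the worktop. With red over the dish, one click clockwise seen from above brings it over the dish spot.
- yellow_tub: Bystander: yellow round tub, 70 mm diameter, 71 mm high, loose; origin at the centre of its underside.
- filter_box: Bystander: small white carton, 50 x 70 x 45 mm, loose; origin at the centre of its underside.
- timer: Bystander: white bench timer, 62 x 68 x 19 mm, loose; origin at the centre of its underside.
Not all that is in view belongs to the job. What is shaped like the part that bears dish_center but black or blue is not meant.

How it is judged:
By the outcome, as a careful person would: the job done as asked, in the order asked, and still so for the second after the job is handed in, with the robot touching nothing.
It also fails if it takes over 72 s, if anything falls off the work surface, if the arm or the gripper's body presses on something with over 40 N, if the wrist force passes 120 N, or if a joint passes its speed limit or range.

ROBOT

A 6-joint arm with a two-finger parallel gripper is mounted at the origin on a cart in front of the work surface, level with it; the furniture and walls round the work are solid. World frame = base frame: x ahead of the robot, y to its left, z up, the work surface at z = 0. Lengths are in m, angles in rad, forces in N, time in s.
With the tool pointing down it reaches from about 0.25 to 0.775 m from the base axis. Payload 4 kg.
Tool frame: the origin (TCP) lies midway between the tips of the shut fingers; the grasp point (between the pads) lies robot.grip_point_offset behind it (robot.grip_point_offset is the distance from the TCP to the grasp point, in m); z points along the fingers, x is the direction in which the jaws open and shut, and the axes are right-handed (so a half turn about z gives the same grasp; the last joint's range is limited). The gripper opens to 94 mm and grips with 3 to 60 N. Pads are 16 mm wide; open, the fingers measure 119 mm over their backs; the gripper's body (75 mm by 177 mm) begins 78 mm behind the grasp point.
Start: joints at [1.214, 0.087, 1.371, -0, 1.684, -0.103], TCP at [0.138, 0.532, 0.206] pointing down, gripper open.
Joint ranges: [-3.1, 3.1], [-0.76, 2.03], [0.27, 2.55], [-1.08, 4.22], [0.17, 2.65], [-2.57, 2.57]. Speed limits (rad/s): [2.79, 2.79, 3.14, 3.14, 3.14, 3.14].

INTERFACE

Orientations are given as [roll, pitch, yaw] about the fixed x, y, z axes, in that order (R = Rz(yaw) Ry(pitch) Rx(roll)).
In Python, from bench import robot, optics, finder gives the robot as it stands. The module is installed in compiled form; this text tells all that it offers.
- The arm moves only by the tool arm_command, never from a script. Its argument "plan" is a list of rows, each a list of 5 numbers: the opening, from 0 (shut) to 1 (fully open), then the shift along the world's x, y, z in m, then the turn about the world's z in degrees. A call has 1 to 10 rows; each row is the pose to reach, as a shift and turn from the pose commanded when the call began; what a row does not reach only later rows make up. A row lasts 1/8 s, in which the tool goes at most 62.5 mm and 10.7 degrees, less where a joint would pass 70% of its speed; a pose out of reach is approached as far as the arm can. A call with a gripper value outside its range is refused whole. The fingers move at their own pace and stop on an object; the grip force is fixed at half the most. Time passes only in rows, so rows that repeat a pose let the fingers close. It gives the time, the measured TCP pose, the force and the opening at its end, in the units of the state.
- robot.get_obs(): the state, without advancing time (a new reading comes with each control period).
- optics.snapshot(name): name is "side" or "top" or "wrist"; returns a dict with "image" (384x512x3 uint8, red, green, blue), "fx", "fy", "cx", "cy" (pixels), "position" and "rotation" of the camera in the world; the wrist camera has in their place "hand_eye" (4x4, takes a point from camera to tool coordinates, whose origin is the TCP and whose axes are the tool frame's). Camera axes: x right, y down, z forward; pixel columns grow to the right and rows downward; lengths in m; the calibration is good to about 2 mm. The wrist camera is an equidistant fisheye: a pixel r from the principal point sees the ray r / f radians off the axis. A picture is of the moment at which its call begins: read the wrist's pose just before it. There is no depth.
- robot.close_job(): hands the job in, once; it reports no verdict.
Trained networks look in the newest picture that a camera, given by its name, has taken for a name from the list of things; names that differ only in an ending like _2 or _b are one class to them, and where a whole thing is asked for, a point or a joint stands for the part that bears it (a point fixed in the world has none). Each returns a list of dicts, best first, with "p" (0 to 1); they miss things now and then, are a little off and sometimes report something else, mostly with a low value. They report only what shows in the picture. A call takes as long as a camera call. They do not tell look-alikes from the thing itself.
- finder.masks_of(label, camera): "pixels" (384x512 bool, what is visible of it) and "extent" ([left, top, right, bottom] in pixels, round what is visible of it).
The state is a dict: "time": time; "joint_positions": joint angles; "qvel": joint speeds; "joint_torque": joint torques, N m; "tool_pos": TCP position; "ee_rot": TCP orientation; "wrist_force": force on the tool from outside, world axes, zero at the start; "wrist_torque": the same for the moment, N m; "width": finger opening in m.
Only numpy, scipy, OpenCV 4.12 (cv2) and the standard library are available. Lean on these libraries where they do the work, as an engineer would, in place of code of your own. Each camera call takes 0.05 s, during which the arm holds its last target.

## Working session

There is one attempt and no reset: what is moved stays moved. The work goes in short steps, Python scripts to look and compute and a tool call to move; the robot and the scene stay as the last step left them, time stands still between calls to the robot, and variables do not carry over. Pictures are saved under pics/ and viewed, and the job is handed in when it is done.

Besides the shell and the picture viewer there is one more tool, called after "Call:" by a JSON object that holds its "method" and its "body". arm_command: Moves the arm, as the interface text tells. Its arguments: {"type":"object","properties":{"plan":{"type":"array","items":{"type":"array","items":{"type":"number"}}}},"required":["plan"]}

```bash
mkdir -p pics; cat > h.py <<'E'
from bench import robot, optics, finder
import numpy as np, cv2
def snap(cam,name=None):
    s=optics.snapshot(cam)
    if name: cv2.imwrite('pics/%s.png'%name, cv2.cvtColor(s['image'],cv2.COLOR_RGB2BGR))
    return s
def ray(s,u,v):
    d=np.array([(u-s['cx'])/s['fx'],(v-s['cy'])/s['fy'],1.0])
    return np.array(s['rotation'])@d
def at_z(s,u,v,z):
    d=ray(s,u,v);p=np.array(s['position']);return p+d*(z-p[2])/d[2]
def proj(s,P):
    c=np.array(s['rotation']).T@(np.array(P)-np.array(s['position']))
    return np.array([s['cx']+s['fx']*c[0]/c[2], s['cy']+s['fy']*c[1]/c[2]])
E
python3 - <<'E'
from h import *
o=robot.get_obs();print({k:np.round(v,3) for k,v in o.items()}, robot.grip_point_offset)
for c in ['side','top']:
    s=snap(c,c+'0');print(c,s['position'],np.round(s['rotation'],3),s['fx'],s['cx'],s['cy'])
    for l in ['dish_center','turret','cap_red','yellow_tub','filter_box','timer','dish_spot','guide_mouth']:
        try:
            for m in finder.masks_of(l,c):
                ys,xs=np.nonzero(m['pixels']);print(l,round(m['p'],2),m['extent'],xs.mean().round(1),ys.mean().round(1))
        except Exception as e: print(l,e)
s=snap('wrist','wrist0');print(s['hand_eye'])
E
```

```text
{'time': np.float64(0.0), 'joint_positions': array([ 1.214,  0.088,  1.372, -0.   ,  1.684, -0.103]), 'qvel': array([ 0.001, -0.001,  0.002,  0.001, -0.001, -0.002]), 'joint_torque': array([-0.0000e+00, -3.4018e+01, -3.0243e+01,  7.2000e-02,  3.3000e-02,
       -0.0000e+00]), 'tool_pos': array([0.138, 0.532, 0.204]), 'ee_rot': array([-3.141e+00,  2.000e-03,  1.317e+00]), 'wrist_force': array([-0.238,  0.129, -0.089]), 'wrist_torque': array([ 0.031,  0.051, -0.021]), 'width': np.float64(0.094)} 0.0188
side [0.52509978 0.63337056 0.60784362] [-2.184  0.021 -3.104] 353.42439952037614 255.34008778237467 193.57542855877406
dish_center 0.78 [292.2, 215.1, 318.0, 236.4] 303.6 224.5
dish_center 0.68 [320.4, 195.7, 348.8, 214.6] 337.8 202.9
dish_center 0.55 [282.4, 248.5, 313.1, 273.7] 294.8 262.0
dish_center 0.44 [173.7, 173.2, 254.4, 245.9] 214.0 212.1
cap_red 0.52 [207.9, 170.6, 216.4, 188.9] 210.5 180.2
yellow_tub 0.79 [214.1, 248.5, 246.0, 291.2] 230.9 270.7
filter_box 0.95 [249.6, 170.0, 262.4, 195.8] 256.6 186.3
timer 0.59 [285.5, 180.6, 313.5, 200.4] 299.7 189.8
timer 0.15 [174.5, 174
[... 557 characters left out ...]
ret 0.63 [211.6, 115.3, 289.8, 191.5] 246.6 155.0
cap_red 0.69 [261.1, 140.5, 286.0, 150.3] 270.4 145.0
yellow_tub 0.6 [169.9, 163.3, 200.1, 187.4] 183.1 174.7
filter_box 0.96 [296.5, 185.6, 322.2, 203.9] 309.1 192.3
timer 0.77 [297.1, 227.3, 326.3, 251.5] 310.8 239.7
timer 0.3 [210.6, 114.8, 288.7, 202.9] 246.5 155.9
dish_spot 0.84 [208.3, 115.2, 289.4, 202.8] 246.8 156.7
dish_spot 0.25 [231.0, 162.4, 243.4, 187.4] 239.2 172.7
[[ 9.99999856e-01 -5.35879427e-04 -3.74774900e-05  1.18879364e-03]
 [ 5.28860997e-04  9.69862713e-01  2.43651467e-01 -6.98230338e-02]
 [-9.42197887e-05 -2.43651452e-01  9.69862857e-01 -1.78725068e-01]
 [ 0.00000000e+00  0.00000000e+00  0.00000000e+00  1.00000000e+00]]
```

```bash
cat >> h.py <<'E'
from scipy.spatial.transform import Rotation as Ro
_s=snap
def snap(cam,name=None):
    s=_s(cam,name)
    if 'rotation' in s: s['rotation']=Ro.from_euler('xyz',s['rotation']).as_matrix()
    return s
E
python3 - <<'E'
from h import *
a=cv2.imread('pics/side0.png');cv2.imwrite('pics/sideB.png',cv2.resize(a[150:310,150:370],None,fx=3.6,fy=3.6,interpolation=cv2.INTER_CUBIC))
a=cv2.imread('pics/top0.png');cv2.imwrite('pics/topB.png',cv2.resize(a[105:300,160:350],None,fx=3,fy=3,interpolation=cv2.INTER_CUBIC))
E
```

```text
(no output)
```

View pics/sideB.png

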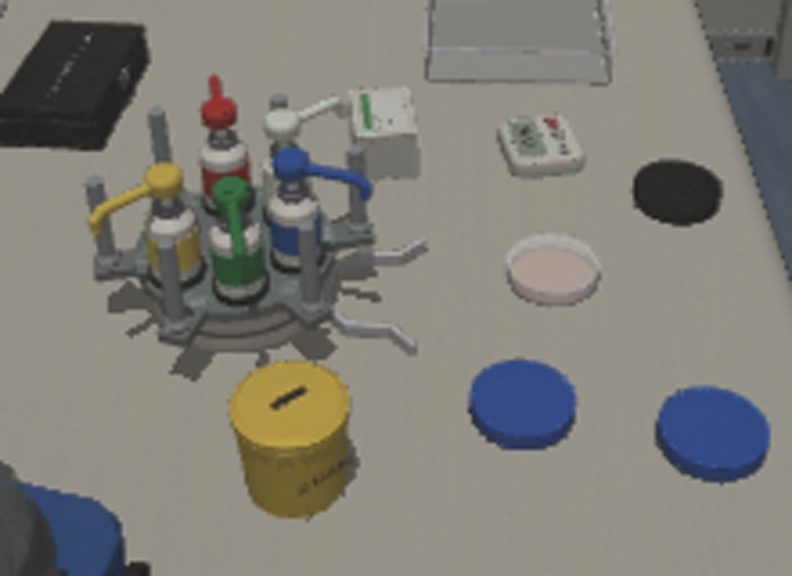

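View pics/topB.png

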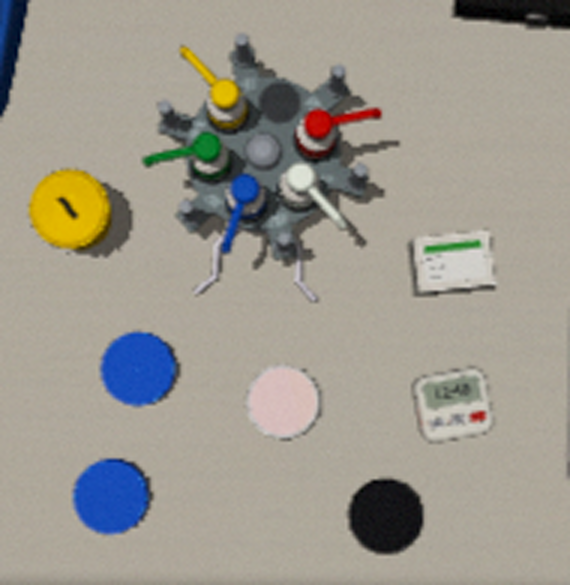

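View pics/top0.png

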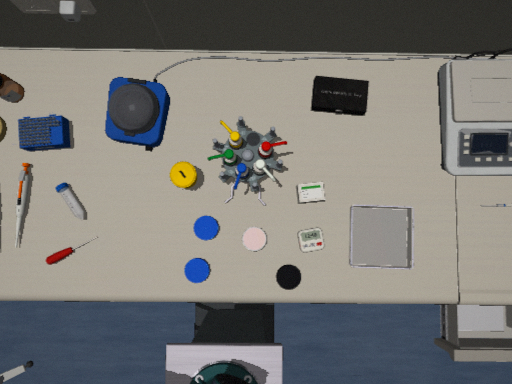

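```bash
python3 - <<'E'
from h import *
for c in ['top','side']:
    s=snap(c)
    if c=='top':
        f=lambda x,y:(160+x/3,105+y/3)
        img=(160,105,3)
        pts={'yellow':(225,93,.132),'red':(318,123,.132),'white':(299,178,.132),'blue':(244,187,.132),'green':(207,146,.132),'empty':(280,102,.046),'dish':(283,401,.014),'gL':(198,292,.012),'gR':(315,298,.012),'gLi':(217,272,.012),'gRi':(299,281,.012),'box':(453,263,.045),'tub':(70,208,.071),'timer':(453,405,.019),'tipyel':(184,49,.115),'tipred':(378,113,.115),'tipwhite':(341,229,.115),'tipblue':(226,250,.115),'tipgreen':(147,160,.115),'p1':(242,40,.115),'p2':(337,72,.115),'p3':(362,173,.115),'p4':(286,240,.115),'p5':(188,208,.115),'p6':(165,107,.115),'bl1':(139,368,.014),'bl2':(112,496,.014)}
    else:
        f=lambda x,y:(150+x/3.6,150+y/3.6)
        pts={'yellow':(164,177,.132),'red':(218,107,.132),'white':(282,122,.132),'blue':(291,162,.132),'green':(231,190,.132),'dish':(553,265,.010),'gR':(425,247,.012),'gL':(412,348,.012),'gRi':(403,259,.012),'gLi':(388,327,.012),'tub':(290,400,.071),'tipyel':(95,225,.108),'tipblue':(363,192,.108),'p':(156,113,.115),'pb':(355,150,.115)}
    P={k:at_z(s,*f(*v[:2]),v[2])for k,v in pts.items()}
    for k,v in P.items(): print(c,k,v.round(4))
    caps=np.array([P[k][:2] for k in ['red','yellow','green','blue','white']])
    from scipy.optimize import least_squares
    ang=np.radians([180,300,0,60,120])
    fun=lambda q:(caps-np.c_[q[0]+.048*np.cos(ang+q[2]),q[1]+.048*np.sin(ang+q[2])]).ravel()
    best=min((least_squares(fun,[caps[:,0].mean(),caps[:,1].mean(),t]) for t in np.arange(0,6.28,1)),key=lambda r:r.cost)
    print(c,'axis',best.x,np.degrees(best.x[2])%360,best.cost**.5)
E
```

```text
top yellow [ 0.6986 -0.0282  0.132 ]
top red [ 0.674  -0.1067  0.132 ]
top white [ 0.6271 -0.0912  0.132 ]
top blue [ 0.6189 -0.0452  0.132 ]
top green [ 0.6532 -0.0137  0.132 ]
top empty [ 0.7103 -0.075   0.046 ]
top dish [ 0.4387 -0.0809  0.014 ]
top gL [ 0.5384 -0.0012  0.012 ]
top gR [ 0.534  -0.1096  0.012 ]
top gLi [ 0.5572 -0.0185  0.012 ]
top gRi [ 0.5496 -0.0946  0.012 ]
top box [ 0.565  -0.2329  0.045 ]
top tub [0.6075 0.1095 0.071 ]
top timer [ 0.4367 -0.2366  0.019 ]
top tipyel [0.7402 0.0082 0.115 ]
top tipred [ 0.6867 -0.1586  0.115 ]
top tipwhite [ 0.5865 -0.1276  0.115 ]
top tipblue [ 0.5674 -0.0302  0.115 ]
top tipgreen [0.6436 0.038  0.115 ]
top p1 [ 0.7488 -0.0414  0.115 ]
top p2 [ 0.7219 -0.1233  0.115 ]
top p3 [ 0.6347 -0.1452  0.115 ]
top p4 [ 0.5765 -0.081   0.115 ]
top p5 [0.6029 0.0025 0.115 ]
top p6 [0.6896 0.0236 0.115 ]
top bl1 [0.4676 0.0518 0.014 ]
top bl2 [0.351  0.0742 0.014 ]
top axis [ 0.6634643  -0.05997275  1.7787693 ] 101.91597378857452 0.001377027539829599
side yellow [ 0.6976 -0.0185  0.132 ]
side red [ 0.6746 -0.1009  0.132 ]
side white [ 0.6282 -0.0824  0.132 ]
side blue [ 0.6177 -0.0357  0.132 ]
side green [ 0.6527 -0.005   0.132 ]
side dish [ 0.4386 -0.0798  0.01  ]
side gR [ 0.5315 -0.0969  0.012 ]
side gL [0.5393 0.01   0.012 ]
side gRi [ 0.5474 -0.0829  0.012 ]
side gLi [ 0.5561 -0.0103  0.012 ]
side tub [0.6077 0.1158 0.071 ]
side tipyel [0.7415 0.0011 0.108 ]
side tipblue [ 0.5717 -0.0358  0.108 ]
side p [ 0.7232 -0.119   0.115 ]
side pb [ 0.5787 -0.074   0.115 ]
side axis [ 0.66330197 -0.05137586  1.78733848] 102.40695173998124 0.0025625093621945883
```

```bash
python3 - <<'E'
from h import *
t=snap('top');s=snap('side')
pairs={'bl1':((205.9,227.6),(294.8,262),.01),'dish':((254,238.6),(303.6,224.5),.01),'black':((287.7,276.7),(337.8,202.9),.01)}
for k,(a,b,z) in pairs.items(): print(k,at_z(t,*a,z).round(4),at_z(s,*b,z).round(4))
for n,im,(x0,y0,x1,y1) in [('topC',t['image'],(205,110,300,215)),('sideC',s['image'],(165,165,275,255))]:
    c=cv2.cvtColor(im[y0:y1,x0:x1],cv2.COLOR_RGB2BGR)
    k=min(800//(x1-x0),600//(y1-y0)); print(n,k)
    cv2.imwrite(f'pics/{n}.png',cv2.resize(c,None,fx=k,fy=k,interpolation=cv2.INTER_CUBIC))
E
```

```text
bl1 [0.4678 0.0534 0.01  ] [0.4688 0.0573 0.01  ]
dish [ 0.4388 -0.08    0.01  ] [ 0.4389 -0.0762  0.01  ]
black [ 0.3355 -0.1737  0.01  ] [ 0.3363 -0.1713  0.01  ]
topC 5
sideC 6
```

View pics/topC.png

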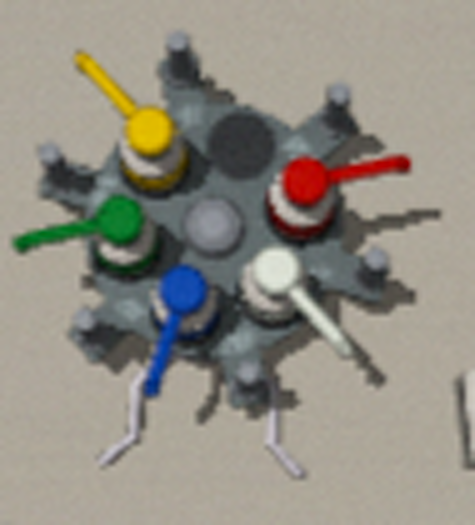

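View pics/sideC.png

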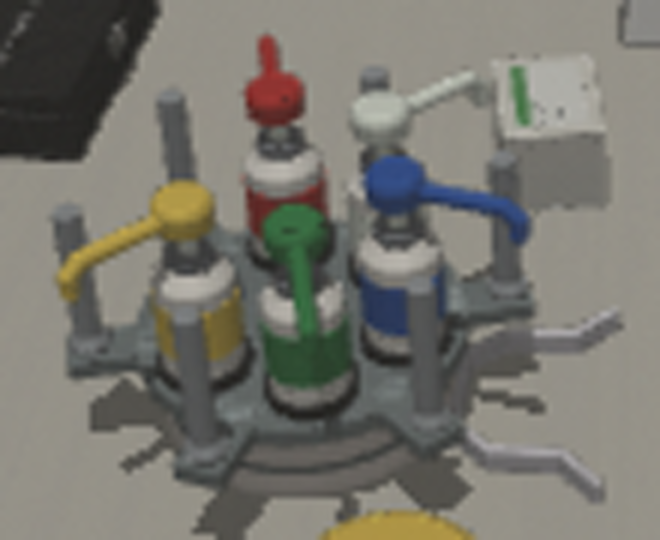

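Call:
{"method": "arm_command", "body": {"plan": [[0.21, 0.03, -0.06, 0, 1], [0.21, 0.06, -0.12, 0, 2], [0.21, 0.08, -0.18, 0, 4], [0.21, 0.11, -0.24, 0, 6], [0.21, 0.13, -0.3, 0, 8], [0.21, 0.16, -0.36, 0, 10], [0.21, 0.19, -0.42, 0, 10], [0.21, 0.21, -0.48, 0, 10], [0.21, 0.23, -0.54, 0, 10], [0.21, 0.24, -0.6, 0, 10]]}}

```text
time: 2.4
tool_pos: [0.3735, -0.0468, 0.2058]
ee_rot: [3.14, -0.0, 1.491]
wrist_force: [0.2, 0.6, -0.1]
width: 0.0199
```

Call:
{"method": "arm_command", "body": {"plan": [[0.21, 0, 0, 0, 0], [0.21, 0, 0, 0, 0]]}}

```text
time: 2.65
tool_pos: [0.373, -0.0445, 0.2055]
ee_rot: [-3.141, -0.001, 1.491]
wrist_force: [0.5, 0.6, 1.0]
width: 0.0197
```

```bash
cat >> h.py <<'E'
def wr(name=None):
    o=robot.get_obs(); s=_s('wrist',name)
    T=np.eye(4);T[:3,:3]=Ro.from_euler('xyz',o['ee_rot']).as_matrix();T[:3,3]=o['tool_pos']
    M=T@np.array(s['hand_eye']);s['position']=M[:3,3];s['rotation']=M[:3,:3];s['obs']=o;return s
def wat(s,u,v,z):
    dx,dy=(u-s['cx'])/s['fx'],(v-s['cy'])/s['fy'];r=np.hypot(dx,dy)
    d=s['rotation']@np.array([dx/r*np.sin(r),dy/r*np.sin(r),np.cos(r)])
    p=s['position'];return p+d*(z-p[2])/d[2]
def wproj(s,P):
    c=s['rotation'].T@(np.array(P)-s['position']);r=np.arctan2(np.hypot(c[0],c[1]),c[2]);h=np.hypot(c[0],c[1])
    return np.array([s['cx']+s['fx']*r*c[0]/h,s['cy']+s['fy']*r*c[1]/h])
E
python3 - <<'E'
from h import *
s=wr('w1');o=s['obs'];print(o['time'],o['tool_pos'],o['ee_rot'],o['width'],s['fx'],s['cx'],s['cy'])
for m in finder.masks_of('dish_center','wrist'):
    ys,xs=np.nonzero(m['pixels']);print(m['p'],m['extent'],xs.mean(),ys.mean(),wat(s,xs.mean(),ys.mean(),.01))
a=cv2.imread('pics/w1.png');cv2.imwrite('pics/w1b.png',cv2.resize(a,None,fx=1.5,fy=1.5,interpolation=cv2.INTER_CUBIC))
E
```

```text
2.65 [ 0.37295558 -0.04447356  0.20551199] [-3.14135280e+00 -8.51710901e-04  1.49058439e+00] 0.019729167438590666 297.3186396354542 254.67993773252437 191.91391806543365
0.89 [130.0, 130.1, 182.7, 180.0] 155.01377952755905 155.35974409448818 [ 0.33740794 -0.17167024  0.01      ]
0.78 [305.6, 215.1, 355.1, 255.4] 331.00712435233163 233.23380829015545 [0.46473797 0.05547301 0.01      ]
0.59 [209.6, 202.3, 259.2, 248.1] 235.99043824701195 219.66454183266933 [ 0.43336608 -0.07315646  0.01      ]
0.55 [326.4, 127.1, 371.1, 180.0] 346.70166015625 151.958984375 [0.353484   0.07872883 0.01      ]
```

View pics/w1b.png

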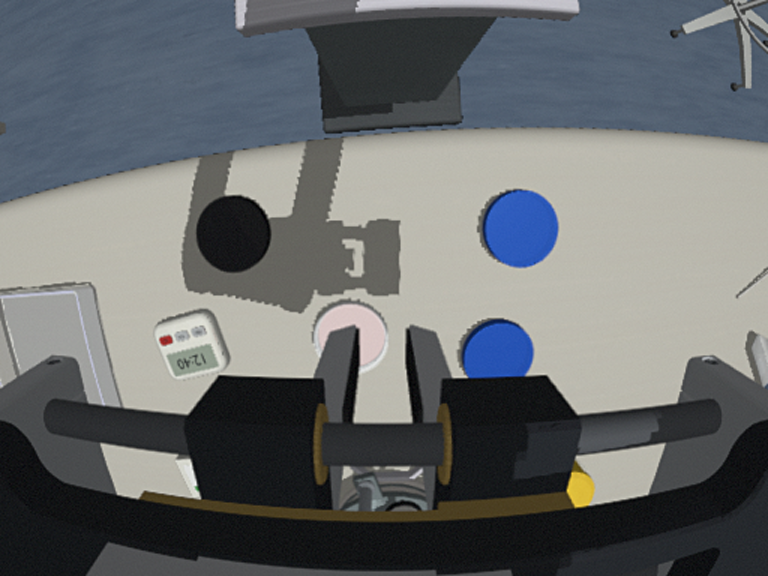

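Call:
{"method": "arm_command", "body": {"plan": [[0.53, 0.0, -0.03, -0.04, 0], [0.53, 0.005, -0.03, -0.1, 0], [0.53, 0.005, -0.03, -0.15, 0], [0.53, 0.005, -0.03, -0.185, 0], [0.53, 0.005, -0.03, -0.198, 0], [0.53, 0.005, -0.03, -0.198, 0], [0.53, 0.005, -0.03, -0.198, 0]]}}

```text
time: 3.62
tool_pos: [0.3798, -0.0747, 0.0094]
ee_rot: [3.138, 0.001, 1.493]
wrist_force: [-0.1, -0.3, 0.5]
width: 0.0498
```

```bash
python3 - <<'E'
from h import *
s=snap('top','t1');a=s['image'][110:290,170:350];cv2.imwrite('pics/t1b.png',cv2.resize(cv2.cvtColor(a,cv2.COLOR_RGB2BGR),None,fx=3,fy=3,interpolation=cv2.INTER_CUBIC))
E
```

```text
(no output)
```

View pics/t1b.png

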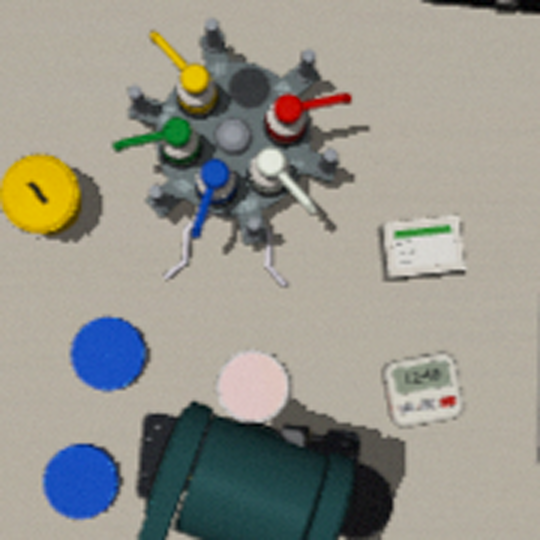

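Call:
{"method": "arm_command", "body": {"plan": [[0.53, 0.012, 0, -0.003, 0], [0.53, 0.022, 0, -0.003, 0], [0.53, 0.03, 0.001, -0.003, 0], [0.53, 0.04, 0.005, -0.003, 0], [0.53, 0.051, 0.01, -0.003, 0], [0.53, 0.062, 0.015, -0.003, 0], [0.53, 0.072, 0.02, -0.003, 0], [0.53, 0.08, 0.024, -0.003, 0], [0.53, 0.086, 0.027, -0.003, 0], [0.53, 0.088, 0.027, -0.003, 0]]}}

```text
time: 4.92
tool_pos: [0.4664, -0.0474, 0.0044]
ee_rot: [-3.141, -0.0, 1.492]
wrist_force: [-0.2, 0.9, 0.5]
width: 0.0499
```

Call:
{"method": "arm_command", "body": {"plan": [[0.53, -0.015, 0, 0, 0], [0.21, -0.035, 0.002, 0, 0], [0.21, -0.035, 0.002, 0, 0], [0.21, -0.035, 0.002, 0, 0]]}}

```text
time: 5.42
tool_pos: [0.4313, -0.0459, 0.0048]
ee_rot: [3.14, 0.0, 1.491]
wrist_force: [0.8, -0.7, 0.7]
width: 0.0231
```

```bash
python3 - <<'E'
from h import *
s=snap('top','t2');a=s['image'][110:290,170:350];cv2.imwrite('pics/t2b.png',cv2.resize(cv2.cvtColor(a,cv2.COLOR_RGB2BGR),None,fx=3,fy=3,interpolation=cv2.INTER_CUBIC))
for m in finder.masks_of('dish_center','top'):
    ys,xs=np.nonzero(m['pixels']);print(m['p'],m['extent'],xs.mean(),ys.mean(),at_z(s,xs.mean(),ys.mean(),.01))
E
```

```text
0.71 [232.3, 205.2, 255.2, 226.7] 243.70491803278688 216.81264637002343 [ 0.49876843 -0.05077581  0.01      ]
0.67 [275.8, 266.4, 300.9, 288.1] 287.95849802371544 276.8833992094862 [ 0.33499658 -0.174447    0.01      ]
0.59 [183.4, 254.7, 206.0, 282.2] 192.63880597014926 269.03880597014927 [0.35399616 0.08758659 0.01      ]
0.52 [195.7, 215.0, 214.1, 238.2] 202.00900900900902 226.0900900900901 [0.47188367 0.06427555 0.01      ]
0.32 [206.9, 115.5, 283.0, 195.3] 246.79083191850594 154.82376910016978 [ 0.67288252 -0.05728352  0.01      ]
```

View pics/t2b.png

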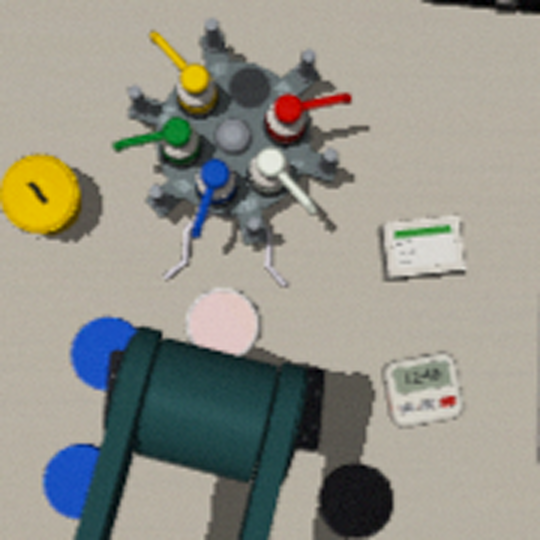

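Call:
{"method": "arm_command", "body": {"plan": [[0.21, 0.015, -0.001, 0.001, 0], [0.21, 0.025, -0.001, 0.001, 0], [0.21, 0.033, -0.002, 0.001, 0], [0.21, 0.042, -0.003, 0.001, 0], [0.21, 0.05, -0.003, 0.001, 0], [0.21, 0.058, -0.004, 0.001, 0], [0.21, 0.066, -0.004, 0.001, 0], [0.21, 0.073, -0.005, 0.001, 0], [0.21, 0.079, -0.005, 0.001, 0], [0.21, 0.083, -0.005, 0.001, 0]]}}

```text
time: 6.78
tool_pos: [0.5144, -0.0507, 0.0055]
ee_rot: [-3.142, -0.0, 1.492]
wrist_force: [0.1, -0.4, 0.4]
width: 0.0198
```

```bash
python3 - <<'E'
from h import *
s=snap('top','t3');a=s['image'][110:290,170:350];cv2.imwrite('pics/t3b.png',cv2.resize(cv2.cvtColor(a,cv2.COLOR_RGB2BGR),None,fx=3,fy=3,interpolation=cv2.INTER_CUBIC))
s=snap('side','s3');a=s['image'][160:260,160:320];cv2.imwrite('pics/s3b.png',cv2.resize(cv2.cvtColor(a,cv2.COLOR_RGB2BGR),None,fx=5,fy=5,interpolation=cv2.INTER_CUBIC))
E
```

```text
(no output)
```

View pics/t3b.png

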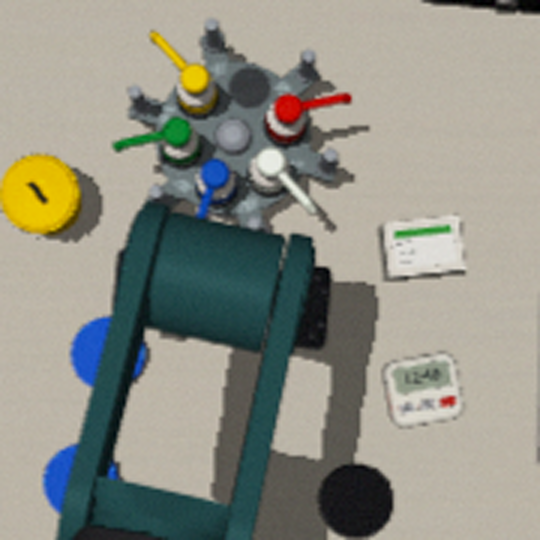

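View pics/s3b.png

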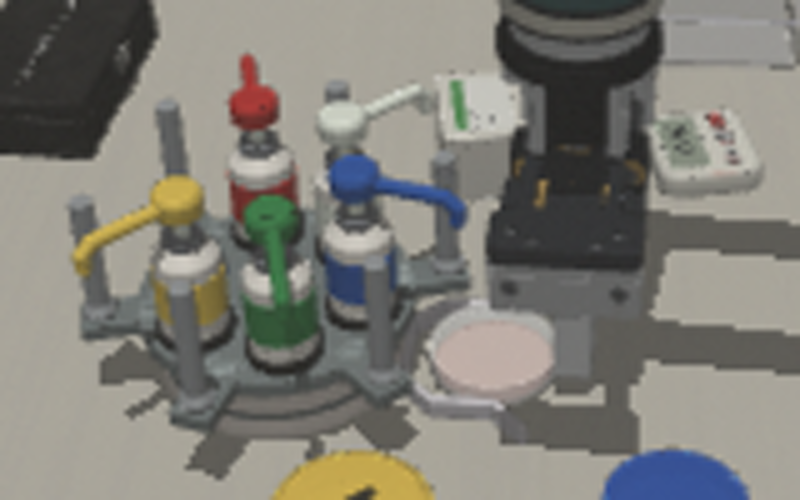

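Call:
{"method": "arm_command", "body": {"plan": [[0.21, 0.003, 0, 0, 0], [0.21, 0.006, -0.001, 0, 0], [0.21, 0.006, -0.001, 0, 0]]}}

```text
time: 7.25
tool_pos: [0.5204, -0.0518, 0.0056]
ee_rot: [3.141, -0.0, 1.491]
wrist_force: [-0.2, -0.4, 0.4]
width: 0.0197
```

Call:
{"method": "arm_command", "body": {"plan": [[0.21, 0.002, 0, 0, 0], [0.21, 0.003, 0, 0, 0], [0.21, 0.003, 0, 0, 0]]}}

```text
time: 7.62
tool_pos: [0.5229, -0.0517, 0.0054]
ee_rot: [-3.141, -0.0, 1.492]
wrist_force: [-1.2, 0.7, -0.4]
width: 0.0197
```

```bash
cat >> h.py <<'E'
def crop(cam,name,x0,y0,x1,y1,k=None):
    s=snap(cam);a=s['image'][y0:y1,x0:x1];k=k or min(800//(x1-x0),600//(y1-y0))
    cv2.imwrite('pics/%s.png'%name,cv2.resize(cv2.cvtColor(a,cv2.COLOR_RGB2BGR),None,fx=k,fy=k,interpolation=cv2.INTER_CUBIC));return s
E
python3 - <<'E'
from h import *
crop('side','s4',160,160,320,260)
E
```

```text
(no output)
```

View pics/s4.png

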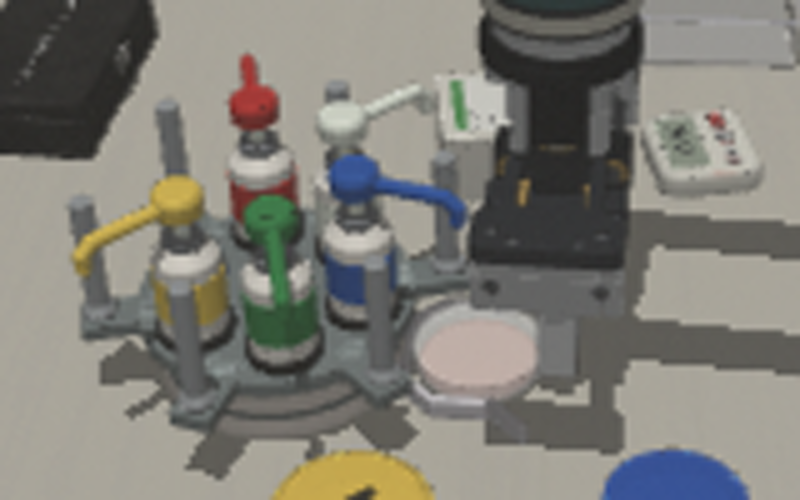

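Call:
{"method": "arm_command", "body": {"plan": [[0.21, 0.002, 0, 0, 0], [0.21, 0.002, 0, 0, 0]]}}

```text
time: 7.92
tool_pos: [0.5232, -0.0516, 0.0053]
ee_rot: [-3.137, 0.0, 1.492]
wrist_force: [-5.5, 0.2, 4.8]
width: 0.02
```

Call:
{"method": "arm_command", "body": {"plan": [[0.21, 0.002, 0, 0, 0], [0.21, 0.002, 0, 0, 0]]}}

```text
time: 8.18
tool_pos: [0.5233, -0.0516, 0.0051]
ee_rot: [-3.133, 0.0, 1.492]
wrist_force: [-10.0, 0.6, 7.8]
width: 0.02
```

Call:
{"method": "arm_command", "body": {"plan": [[0.21, -0.01, 0, 0, 0], [0.21, -0.03, 0.002, 0, 0], [0.21, -0.07, 0.003, 0.01, 0], [0.0, -0.11, 0.003, 0.05, 0], [0.0, -0.13, 0.003, 0.1, 0], [0.0, -0.14, 0.003, 0.14, 0], [0.0, -0.14, 0.003, 0.14, 0]]}}

```text
time: 9.05
tool_pos: [0.3895, -0.0493, 0.1497]
ee_rot: [3.131, 0.002, 1.491]
wrist_force: [-0.2, 0.4, -0.1]
width: 0.0004
```

```bash
python3 - <<'E'
from h import *
crop('side','s5',165,165,285,255)
s=crop('top','t5',205,110,305,220)
E
```

```text
(no output)
```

View pics/s5.png

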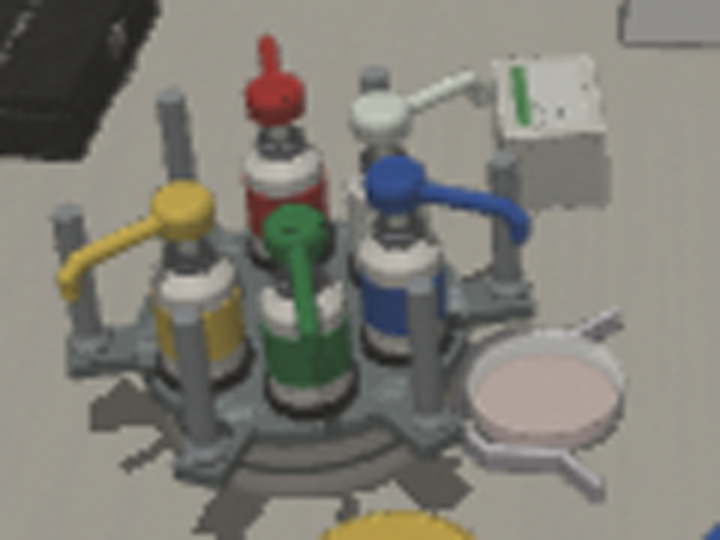

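View pics/t5.png

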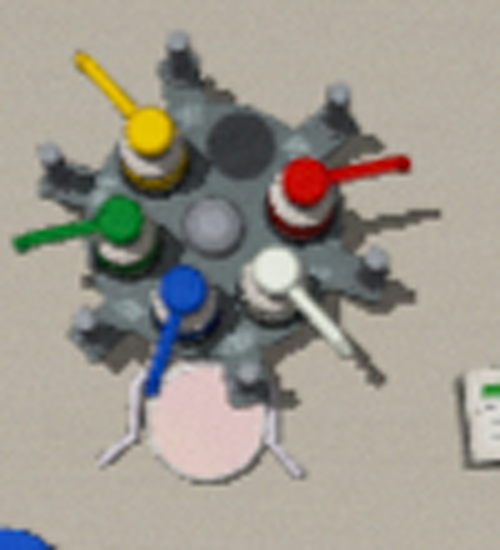

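```bash
python3 - <<'E'
from h import *
s=snap('top')
f=lambda x,y:((x+.5)/5-.5+205,(y+.5)/5-.5+110)
d=at_z(s,*f(208,422),.012);print('dish',d)
posts=np.array([at_z(s,*f(*p),.115)[:2] for p in [(178,40),(338,95),(376,260),(248,373),(85,321),(48,155)]])
c=posts.mean(0);print('axis posts',c, np.hypot(*(posts-c).T), np.degrees(np.arctan2(*(posts-c).T[::-1])))
caps=np.array([at_z(s,*f(*p),.132)[:2] for p in [(149,130),(121,219),(183,289),(278,270),(305,181)]])
print([ (np.hypot(*(p-c)).round(4),np.degrees(np.arctan2(*(p-c)[::-1])).round(1)) for p in caps])
v=d[:2]-c;print('dish dir',np.hypot(*v),np.degrees(np.arctan2(v[1],v[0])))
h=at_z(s,*f(213,228),.06);print('hub',h)
E
```

```text
dish [ 0.56224009 -0.05696316  0.012     ]
axis posts [ 0.66392756 -0.05889499] [0.08872816 0.08709306 0.08815879 0.08752053 0.08762676 0.08835026] [  12.1483558   -47.31682276 -107.48527285 -167.32772951  132.95176157
   73.02192287]
[(np.float64(0.0481), np.float64(42.2)), (np.float64(0.0468), np.float64(102.4)), (np.float64(0.0473), np.float64(162.7)), (np.float64(0.0485), np.float64(-136.2)), (np.float64(0.048), np.float64(-77.3))]
dish dir 0.10170582185817033 178.91163914705928
hub [ 0.66283848 -0.05890178  0.06      ]
```

Call:
{"method": "arm_command", "body": {"plan": [[0, 0.02, -0.01, 0.05, 0], [0, 0.06, -0.03, 0.06, 0], [0, 0.11, -0.045, 0.06, 0], [0, 0.16, -0.06, 0.06, 0], [0, 0.21, -0.08, 0.06, 0], [0, 0.25, -0.095, 0.06, 0], [0, 0.27, -0.1, 0.06, 0], [0, 0.27, -0.1, 0.06, 0], [0, 0.27, -0.1, 0.06, 0]]}}

```text
time: 10.32
tool_pos: [0.6563, -0.1483, 0.2037]
ee_rot: [-3.138, -0.001, 1.492]
wrist_force: [-0.7, -0.4, 0.4]
width: 0.0006
```

```bash
python3 - <<'E'
from h import *
s=crop('top','t6',205,110,325,220)
s=crop('side','s6',165,150,285,250)
E
```

```text
(no output)
```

View pics/s6.png

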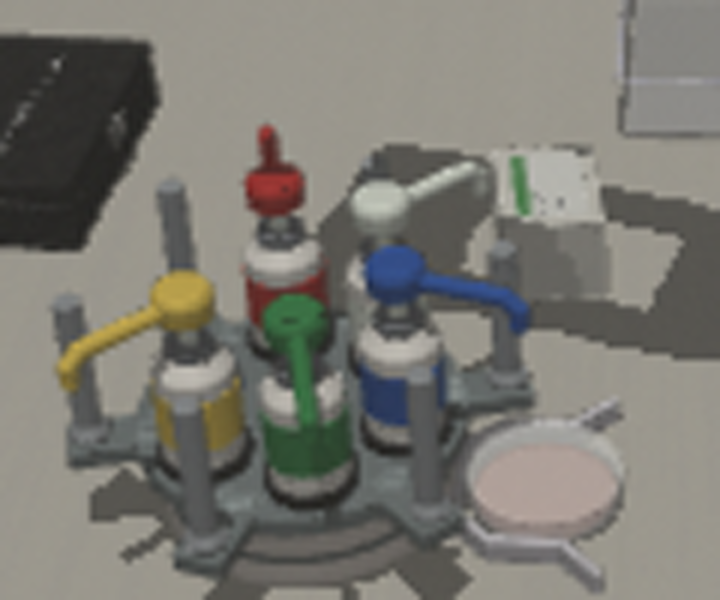

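Call:
{"method": "arm_command", "body": {"plan": [[0, 0.002, -0.001, -0.04, 0], [0, 0.002, -0.001, -0.075, 0], [0, 0.002, -0.001, -0.1, 0], [0, 0.002, -0.001, -0.115, 0], [0, 0.002, -0.001, -0.115, 0]]}}

```text
time: 11.05
tool_pos: [0.6582, -0.1493, 0.0897]
ee_rot: [-3.14, -0.001, 1.492]
wrist_force: [0.3, 0.5, 0.2]
width: 0.0001
```

```bash
python3 - <<'E'
from h import *
s=crop('side','s7',165,150,285,250)
E
```

```text
(no output)
```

View pics/s7.png

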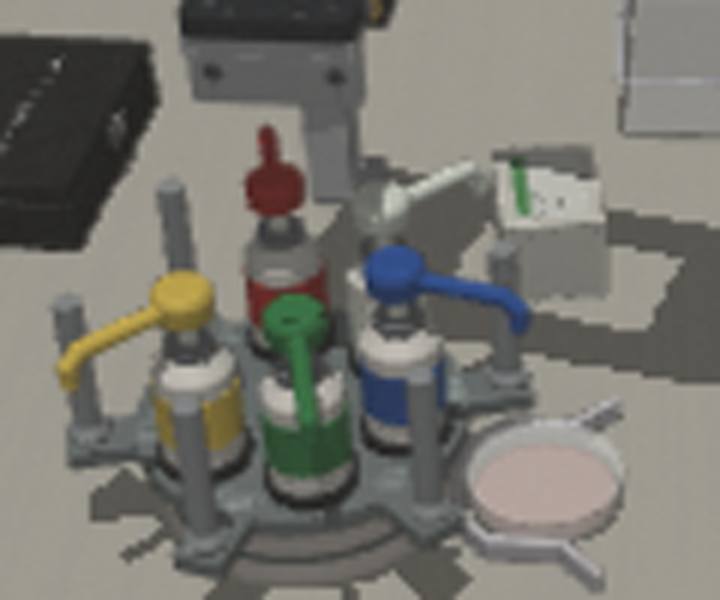

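```bash
python3 - <<'E'
from h import *
for t in np.arange(262,150,-5):
    r=np.radians(t);p=np.array([.6637+.09*np.cos(r),-.0589+.09*np.sin(r)]);print(t,p.round(3),(p-[.6582,-.1493]).round(3))
E
```

```text
262 [ 0.651 -0.148] [-0.007  0.001]
257 [ 0.643 -0.147] [-0.015  0.003]
252 [ 0.636 -0.144] [-0.022  0.005]
247 [ 0.629 -0.142] [-0.03   0.008]
242 [ 0.621 -0.138] [-0.037  0.011]
237 [ 0.615 -0.134] [-0.044  0.015]
232 [ 0.608 -0.13 ] [-0.05   0.019]
227 [ 0.602 -0.125] [-0.056  0.025]
222 [ 0.597 -0.119] [-0.061  0.03 ]
217 [ 0.592 -0.113] [-0.066  0.036]
212 [ 0.587 -0.107] [-0.071  0.043]
207 [ 0.584 -0.1  ] [-0.075  0.05 ]
202 [ 0.58  -0.093] [-0.078  0.057]
197 [ 0.578 -0.085] [-0.081  0.064]
192 [ 0.576 -0.078] [-0.083  0.072]
187 [ 0.574 -0.07 ] [-0.084  0.079]
182 [ 0.574 -0.062] [-0.084  0.087]
177 [ 0.574 -0.054] [-0.084  0.095]
172 [ 0.575 -0.046] [-0.084  0.103]
167 [ 0.576 -0.039] [-0.082  0.111]
162 [ 0.578 -0.031] [-0.08   0.118]
157 [ 0.581 -0.024] [-0.077  0.126]
152 [ 0.584 -0.017] [-0.074  0.133]
```

Call:
{"method": "arm_command", "body": {"plan": [[0, -0.007, 0.001, 0, 0], [0, -0.015, 0.003, 0, 0], [0, -0.022, 0.005, 0, 0], [0, -0.03, 0.008, 0, 0], [0, -0.037, 0.011, 0, 0], [0, -0.044, 0.015, 0, 0], [0, -0.05, 0.019, 0, 0], [0, -0.056, 0.025, 0, 0], [0, -0.061, 0.03, 0, 0], [0, -0.061, 0.03, 0, 0]]}}

```text
time: 12.35
tool_pos: [0.5972, -0.1192, 0.0903]
ee_rot: [-3.14, -0.0, 1.492]
wrist_force: [-0.9, 0.6, 0.1]
width: 0.0007
```

```bash
python3 - <<'E'
from h import *
s=crop('side','s8',165,150,285,250)
s=crop('top','t8',205,110,325,220)
E
```

```text
(no output)
```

View pics/s8.png

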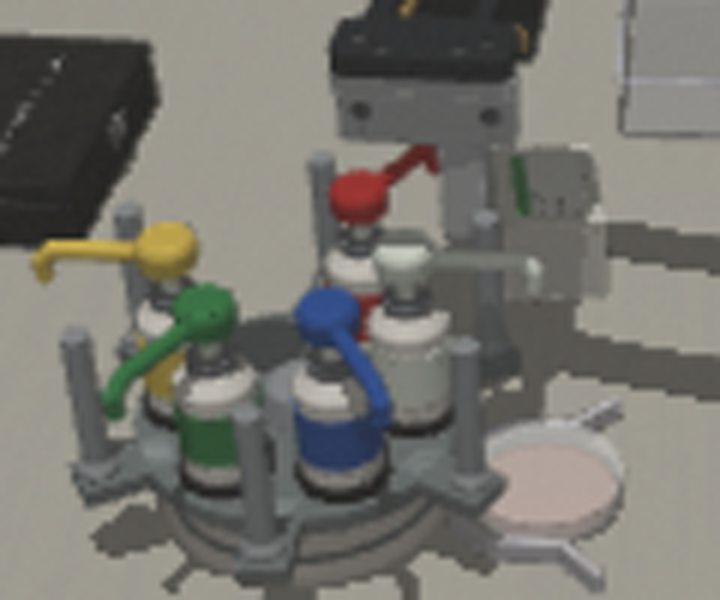

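View pics/t8.png

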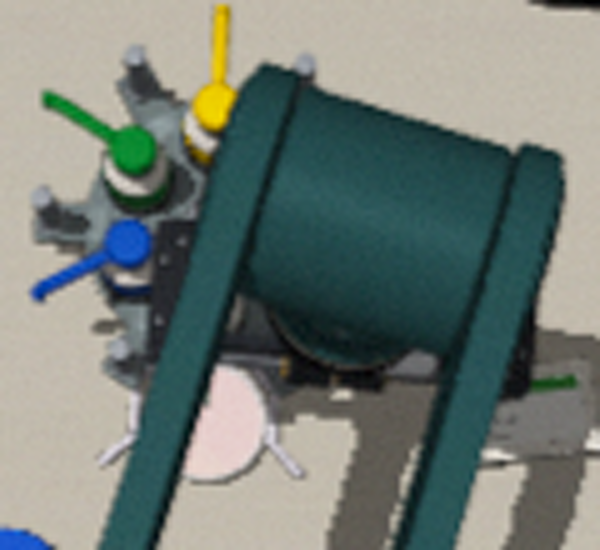

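Call:
{"method": "arm_command", "body": {"plan": [[0, -0.005, 0.006, 0, 0], [0, -0.01, 0.013, 0, 0], [0, -0.014, 0.02, 0, 0], [0, -0.017, 0.027, 0, 0], [0, -0.02, 0.034, 0, 0], [0, -0.022, 0.042, 0, 0], [0, -0.023, 0.049, 0, 0], [0, -0.023, 0.057, 0, 0], [0, -0.023, 0.063, 0, 0], [0, -0.023, 0.063, 0, 0]]}}

```text
time: 13.7
tool_pos: [0.5749, -0.0557, 0.0903]
ee_rot: [-3.141, -0.001, 1.492]
wrist_force: [-0.2, -0.2, 0.5]
width: 0.0005
```

```bash
python3 - <<'E'
from h import *
s=crop('side','s9',165,150,285,250)
s=crop('top','t9',205,110,325,220)
for l in ['red_cap_top','cap_yellow','cap_green','cap_blue','cap_white']:
  for m in finder.masks_of(l,'top')[:2]:
    ys,xs=np.nonzero(m['pixels']);print(l,m['p'],m['extent'])
E
```

```text
cap_yellow 0.47 [257.0, 120.1, 278.7, 140.1]
cap_green 0.44 [237.7, 111.0, 247.3, 135.9]
```

View pics/s9.png

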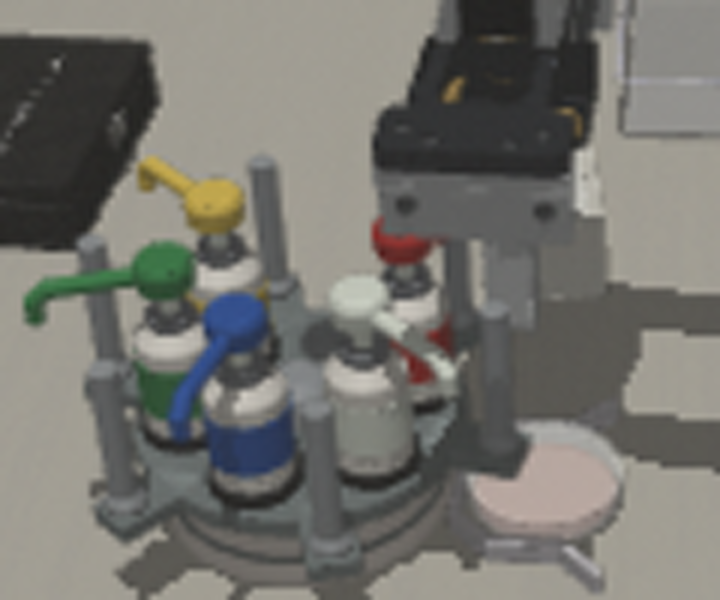

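View pics/t9.png

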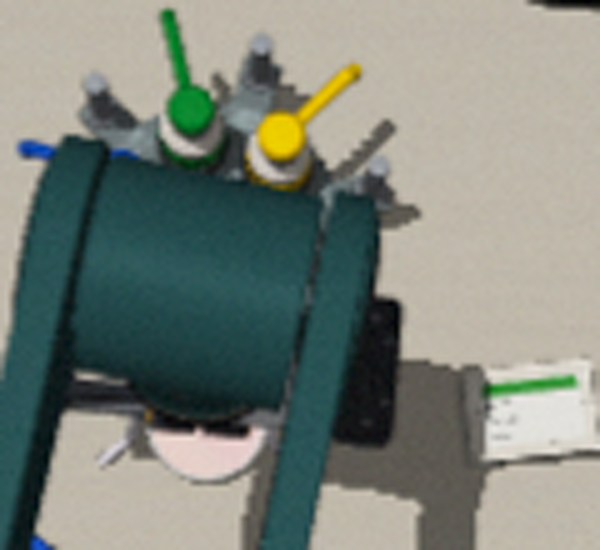

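```bash
python3 - <<'E'
from h import *
s=snap('top');f=lambda x,y:((x+.5)/5-.5+205,(y+.5)/5-.5+110)
for n,p,z in [('green',(191,108),.132),('yellow',(281,137),.132),('p',(261,46),.115),('p',(95,85),.115),('p',(379,168),.115)]:
    v=at_z(s,*f(*p),z)[:2]-[.6637,-.0589];print(n,np.hypot(*v),np.degrees(np.arctan2(v[1],v[0])))
E
```

```text
green 0.04873164446222721 13.272912388018565
yellow 0.047830357980909566 -46.138510868459825
p 0.08778683858801849 -15.951218545820524
p 0.0875832439581864 44.166724583519525
p 0.08800888205237624 -75.88402864300127
```

Call:
{"method": "arm_command", "body": {"plan": [[0, 0.0, 0.006, 0, 0], [0, 0.001, 0.011, 0, 0], [0, 0.001, 0.015, 0, 0], [0, 0.002, 0.018, 0, 0], [0, 0.002, 0.018, 0, 0]]}}

```text
time: 14.72
tool_pos: [0.5771, -0.0381, 0.0905]
ee_rot: [-3.141, -0.001, 1.492]
wrist_force: [0.5, 0.6, 0.8]
width: 0.0006
```

```bash
python3 - <<'E'
from h import *
s=crop('side','s10',165,150,285,250)
s=crop('top','t10',205,110,325,220)
E
```

```text
(no output)
```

View pics/s10.png

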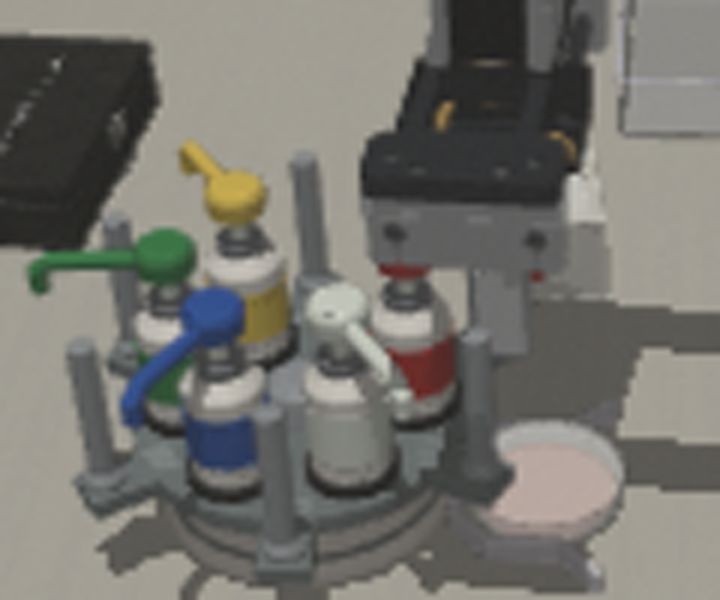

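View pics/t10.png

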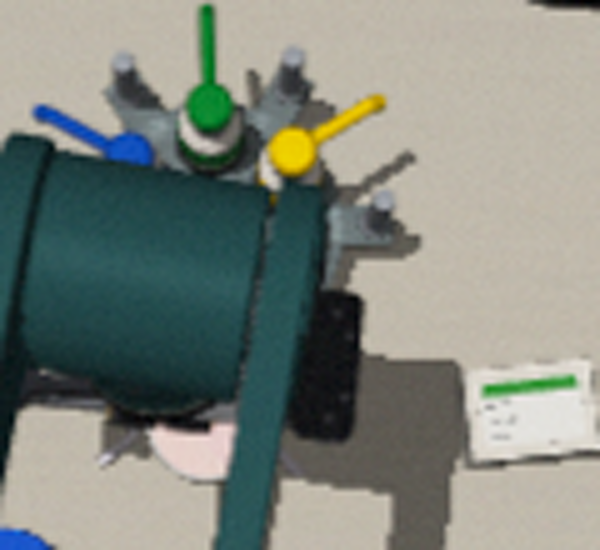

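```bash
cat >> h.py <<'E'
def angs(s,items,x0=205,y0=110,k=5):
    for n,p,z,a in items:
        v=at_z(s,(p[0]+.5)/k-.5+x0,(p[1]+.5)/k-.5+y0,z)[:2]-[.6637,-.0589]
        print(n,np.hypot(*v).round(4),((np.degrees(np.arctan2(v[1],v[0]))-a+180)%360-180).round(1))
E
python3 - <<'E'
from h import *
s=snap('top')
angs(s,[('g',(209,106),.132,0),('y',(293,151),.132,-60),('p',(293,58),.115,-30),('p',(123,63),.115,30),('p',(384,201),.115,-90)])
E
```

```text
g 0.0486 2.5
y 0.0483 2.7
p 0.0883 2.6
p 0.088 2.1
p 0.0881 2.8
```

Call:
{"method": "arm_command", "body": {"plan": [[0, 0.0, 0.002, 0, 0], [0, 0.001, 0.003, 0, 0], [0, 0.001, 0.003, 0, 0]]}}

```text
time: 15.25
tool_pos: [0.5782, -0.0356, 0.0905]
ee_rot: [3.142, -0.0, 1.492]
wrist_force: [-0.6, 0.5, -0.4]
width: 0.0001
```

```bash
python3 - <<'E'
from h import *
s=crop('top','t11',205,110,325,220)
E
```

```text
(no output)
```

View pics/t11.png

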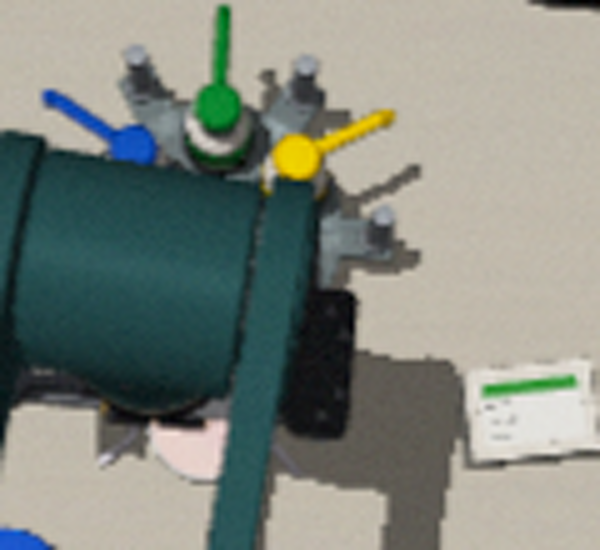

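```bash
python3 - <<'E'
from h import *
s=snap('top')
angs(s,[('g',(218,107),.132,0),('y',(297,157),.132,-60),('p',(305,65),.115,-30),('p',(136,56),.115,30),('p',(383,216),.115,-90)])
E
```

```text
g 0.0482 -2.9
y 0.0485 -1.7
p 0.0882 -2.1
p 0.088 -2.8
p 0.0876 -2.3
```

Call:
{"method": "arm_command", "body": {"plan": [[0, 0.0, 0.001, 0.03, 0], [0, 0.0, 0.001, 0.07, 0], [0, 0.0, 0.001, 0.1, 0], [0, -0.05, 0.0, 0.1, 0], [0, -0.1, 0, 0.1, 0], [0, -0.14, 0, 0.1, 0], [0, -0.17, 0, 0.1, 0], [0, -0.17, 0, 0.1, 0]]}}

```text
time: 16.35
tool_pos: [0.4072, -0.0357, 0.1911]
ee_rot: [3.14, 0.0, 1.491]
wrist_force: [0.9, 0.3, 0.7]
width: 0.0005
```

```bash
python3 - <<'E'
from h import *
s=crop('top','t12',205,110,325,220)
s=crop('side','s12',165,150,285,250)
E
```

```text
(no output)
```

View pics/t12.png

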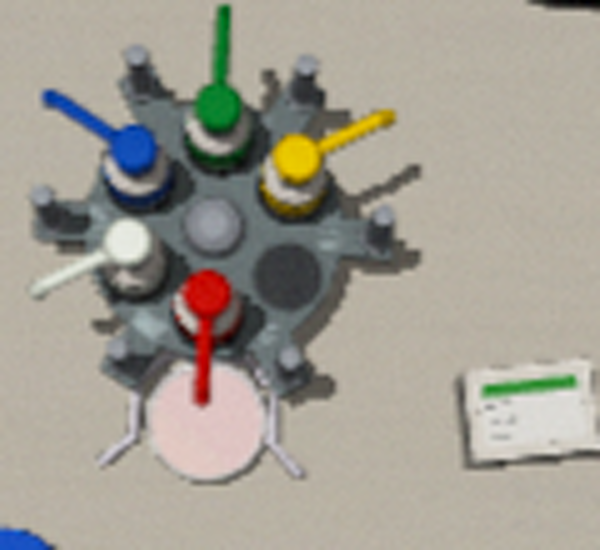

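View pics/s12.png

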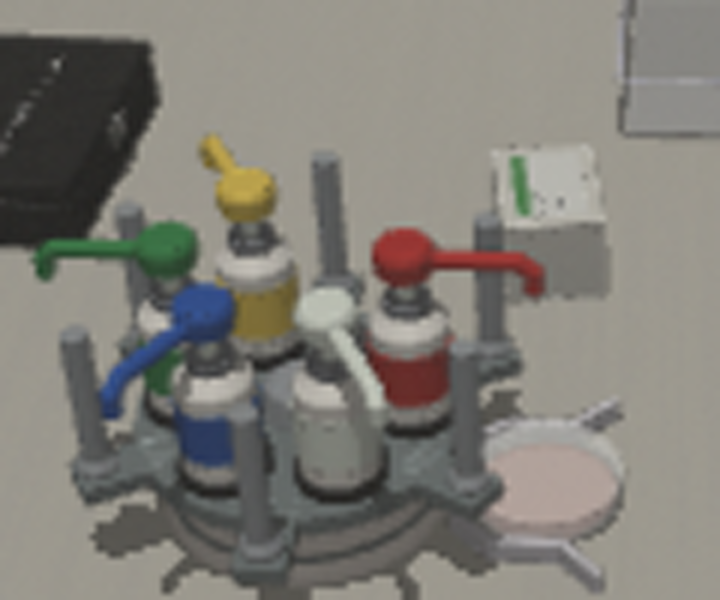

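```bash
python3 - <<'E'
from h import *
s=snap('top')
print(at_z(s,207.5/5-.5+205,293.5/5-.5+110,.132))
angs(s,[('r',(207,293),.132,180),('tip',(202,398),.110,180),('w',(127,242),.132,120),('b',(134,148),.132,60),('g',(218,107),.132,0),('y',(297,157),.132,-60)])
E
```

```text
[ 0.61683736 -0.05693347  0.132     ]
r 0.0469 -2.4
tip 0.0978 -2.4
w 0.0476 -3.2
b 0.0478 -3.8
g 0.0482 -2.9
y 0.0485 -1.7
```

Call:
{"method": "arm_command", "body": {"plan": [[0, 0.05, -0.005, 0, 0], [0, 0.1, -0.011, 0, 0], [0, 0.15, -0.016, 0, 0], [0, 0.19, -0.021, 0, 0], [0, 0.209, -0.021, -0.02, 0], [0, 0.209, -0.021, -0.035, 0], [0, 0.209, -0.021, -0.045, 0], [0, 0.209, -0.021, -0.045, 0]]}}

```text
time: 17.5
tool_pos: [0.616, -0.0565, 0.1445]
ee_rot: [-3.139, -0.0, 1.492]
wrist_force: [0.5, -0.3, -0.4]
width: 0.0001
```

```bash
python3 - <<'E'
from h import *
s=crop('side','s13',165,150,285,250)
E
```

```text
(no output)
```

View pics/s13.png

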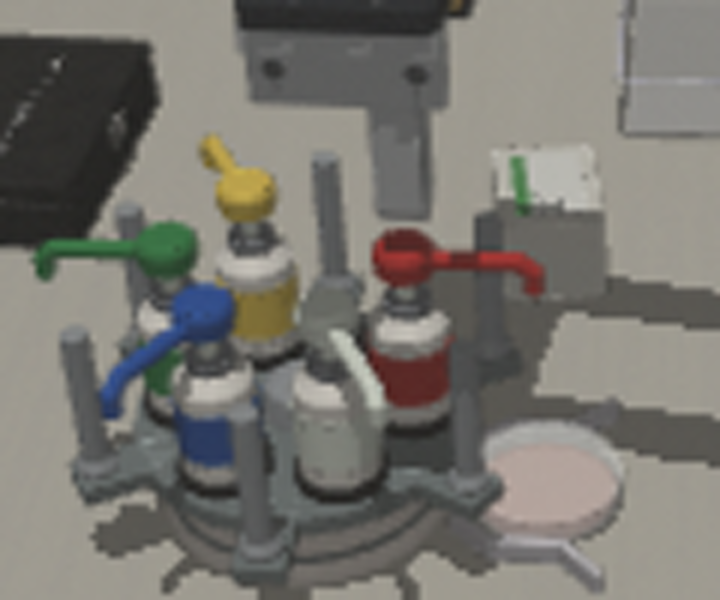

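Aligned directly above the red cap. Press.

Call:
{"method": "arm_command", "body": {"plan": [[0, 0, 0, -0.006, 0], [0, 0, 0, -0.011, 0], [0, 0, 0, -0.015, 0], [0, 0, 0, -0.018, 0], [0, 0, 0, -0.021, 0], [0, 0, 0, -0.023, 0], [0, 0, 0, -0.023, 0]]}}

```text
time: 18.42
tool_pos: [0.6171, -0.0567, 0.1229]
ee_rot: [3.141, 0.0, 1.492]
wrist_force: [-2.0, 0.4, 6.4]
width: 0.0009
```

Call:
{"method": "arm_command", "body": {"plan": [[0, 0, 0, -0.002, 0], [0, 0, 0, -0.003, 0], [0, 0, 0, -0.003, 0]]}}

```text
time: 18.8
tool_pos: [0.6173, -0.0567, 0.1222]
ee_rot: [3.14, 0.0, 1.492]
wrist_force: [-5.2, 0.5, 11.2]
width: 0.0007
```

Call:
{"method": "arm_command", "body": {"plan": [[0, 0, 0, -0.002, 0], [0, 0, 0, -0.003, 0], [0, 0, 0, -0.003, 0]]}}

```text
time: 19.18
tool_pos: [0.6174, -0.0568, 0.122]
ee_rot: [3.138, 0.001, 1.492]
wrist_force: [-7.3, 1.6, 18.8]
width: 0.0005
```

```bash
python3 - <<'E'
from h import *
s=crop('side','s14',165,150,285,250)
E
```

Call:
{"method": "arm_command", "body": {"plan": [[0, 0, 0, 0.01, 0], [0, 0, 0, 0.025, 0], [0, 0, 0, 0.06, 0], [0, 0, 0, 0.08, 0], [0, 0, 0, 0.08, 0]]}}

```text
time: 19.85
tool_pos: [0.6183, -0.0569, 0.1982]
ee_rot: [3.138, 0.0, 1.492]
wrist_force: [-0.4, -0.1, -0.7]
width: 0.0006
```

```bash
python3 - <<'E'
from h import *
s=crop('side','s15',165,150,285,250)
E
```

```text
(no output)
```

View pics/s14.png

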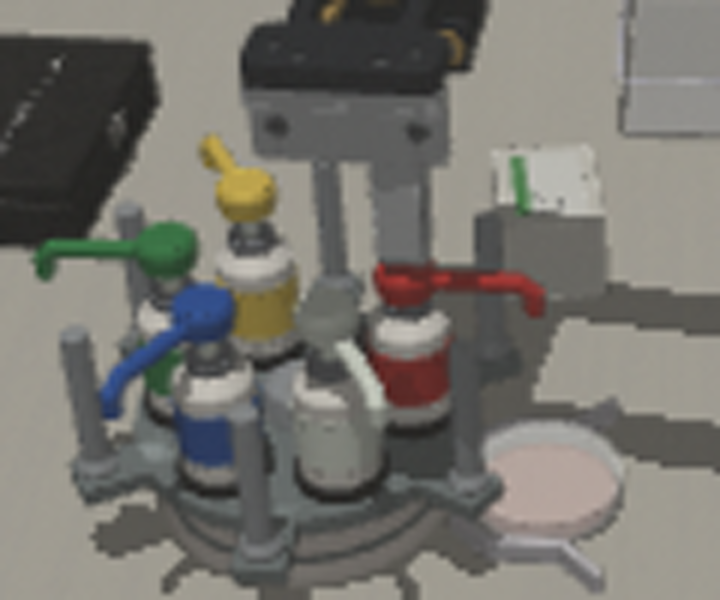

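View pics/s15.png

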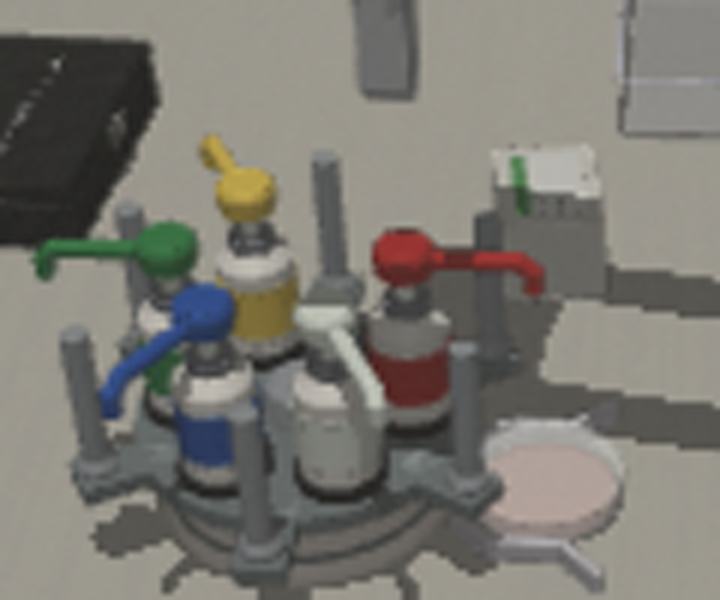

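Call:
{"method": "arm_command", "body": {"plan": [[0, -0.01, -0.04, 0, 0], [0, -0.018, -0.066, 0, 0], [0, -0.018, -0.066, -0.04, 0], [0, -0.018, -0.066, -0.08, 0], [0, -0.018, -0.066, -0.107, 0], [0, -0.018, -0.066, -0.107, 0]]}}

```text
time: 20.65
tool_pos: [0.596, -0.1218, 0.0843]
ee_rot: [-3.132, -0.002, 1.491]
wrist_force: [0.1, 0.3, 0.4]
width: 0.0002
```

```bash
python3 - <<'E'
from h import *
s=crop('side','s16',165,150,285,250)
E
```

```text
(no output)
```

View pics/s16.png

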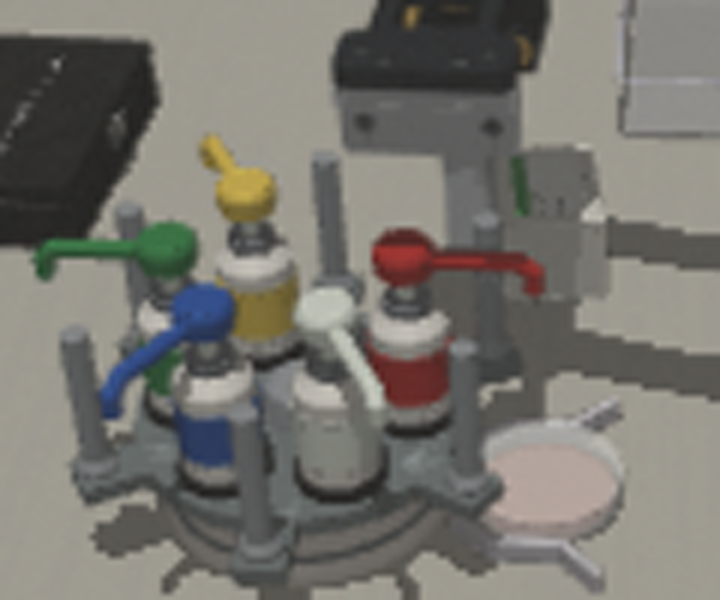

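Call:
{"method": "arm_command", "body": {"plan": [[0, 0.0, 0.003, 0.003, 0], [0, -0.004, 0.009, 0.004, 0], [0, -0.009, 0.015, 0.004, 0], [0, -0.012, 0.022, 0.004, 0], [0, -0.016, 0.029, 0.004, 0], [0, -0.018, 0.037, 0.004, 0], [0, -0.02, 0.044, 0.004, 0], [0, -0.022, 0.052, 0.004, 0], [0, -0.022, 0.06, 0.004, 0], [0, -0.022, 0.066, 0.004, 0]]}}

```text
time: 21.95
tool_pos: [0.5771, -0.0561, 0.0934]
ee_rot: [-3.141, -0.0, 1.492]
wrist_force: [0.5, -1.3, 0.4]
width: 0.0008
```

Call:
{"method": "arm_command", "body": {"plan": [[0, 0.0, 0.006, 0, 0], [0, 0.001, 0.012, 0, 0], [0, 0.002, 0.017, 0, 0], [0, 0.002, 0.017, 0, 0]]}}

```text
time: 22.45
tool_pos: [0.5788, -0.0388, 0.0933]
ee_rot: [-3.141, -0.001, 1.492]
wrist_force: [0.7, -1.5, 0.8]
width: 0.0005
```

```bash
python3 - <<'E'
from h import *
s=crop('top','t17',205,110,325,220)
s=crop('side','s17',165,150,285,250)
E
```

```text
(no output)
```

View pics/t17.png

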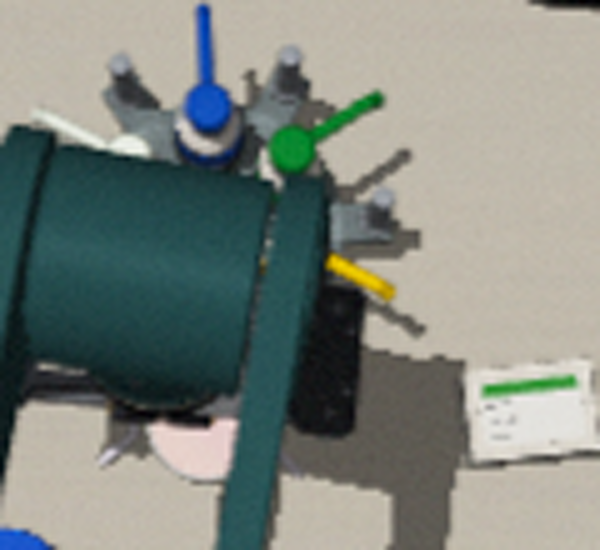

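View pics/s17.png

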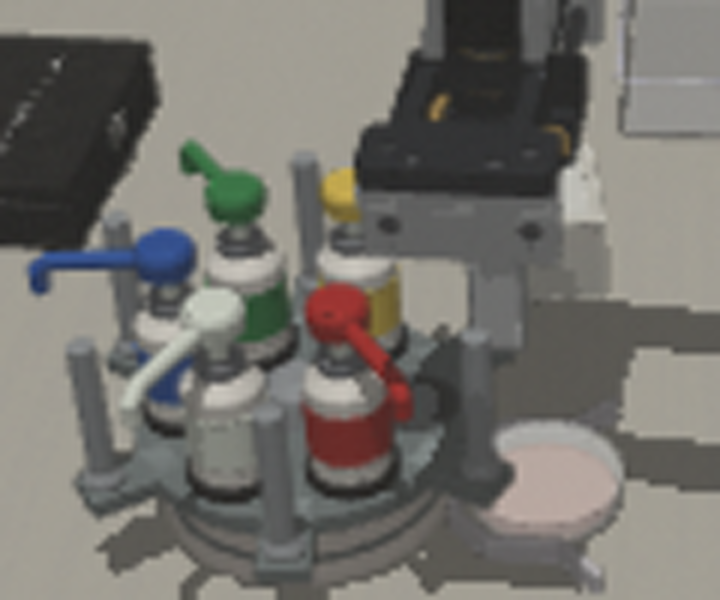

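Almost there (about 3° before the snap, as last time); nudge on.

Call:
{"method": "arm_command", "body": {"plan": [[0, 0.0, 0.002, 0, 0], [0, 0.001, 0.004, 0, 0], [0, 0.001, 0.004, 0, 0]]}}

```text
time: 22.92
tool_pos: [0.5801, -0.0355, 0.0935]
ee_rot: [-3.142, -0.0, 1.492]
wrist_force: [-0.4, 0.2, -0.3]
width: 0.0007
```

```bash
python3 - <<'E'
from h import *
s=crop('top','t18',205,110,325,220)
E
```

```text
(no output)
```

View pics/t18.png

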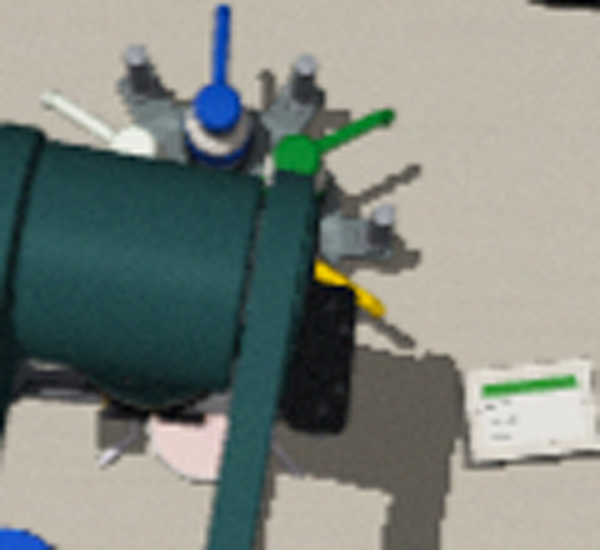

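It has snapped into the same place as before: blue is at (218,107), exactly where green was, and the side force has dropped to about zero. Now I'll lift straight up and withdraw.

Call:
{"method": "arm_command", "body": {"plan": [[0, 0.0, 0.0, 0.03, 0], [0, 0.0, 0.0, 0.07, 0], [0, 0.0, 0.0, 0.1, 0], [0, -0.05, 0.0, 0.1, 0], [0, -0.1, 0, 0.1, 0], [0, -0.14, 0, 0.1, 0], [0, -0.17, 0, 0.1, 0], [0, -0.17, 0, 0.1, 0]]}}

```text
time: 23.98
tool_pos: [0.4092, -0.0357, 0.1941]
ee_rot: [3.14, 0.0, 1.491]
wrist_force: [0.6, 0.1, 0.5]
width: 0.0006
```

```bash
python3 - <<'E'
from h import *
s=crop('top','t19',165,105,345,255,4)
s=crop('side','s19',165,150,285,250)
E
```

```text
(no output)
```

View pics/t19.png

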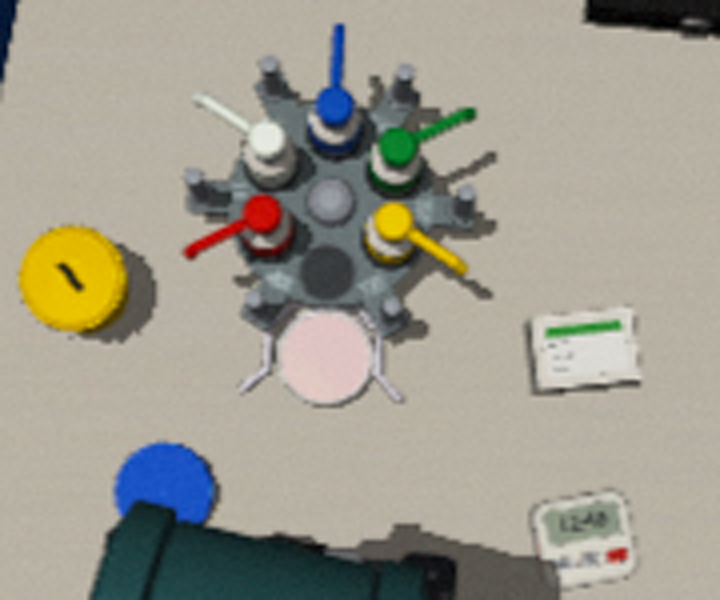

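View pics/s19.png

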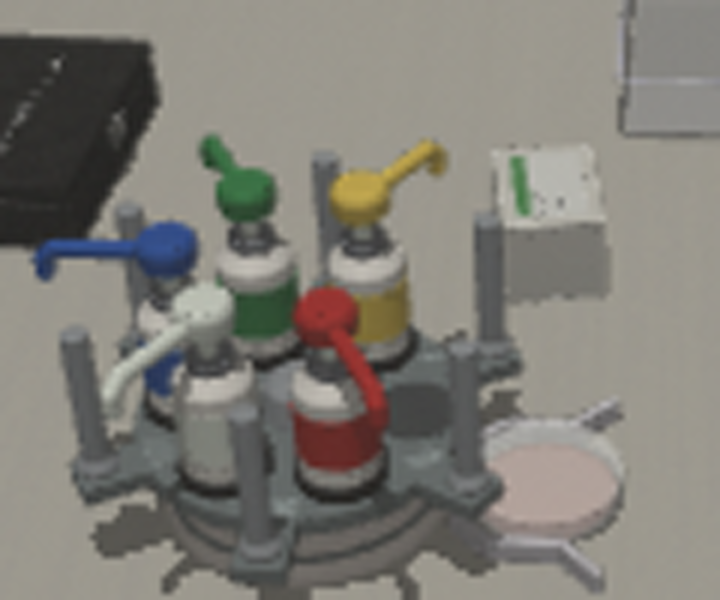

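```bash
python3 -c "
from bench import robot
print(robot.close_job())"
```

```text
the job is handed in; nothing more can be done
None
```

The job is done and handed in at about 24 s on the robot's clock, of the 72 s allowed. The hand-in gave no verdict.

- **Dish:** I pushed the pink dish in until it stopped against the back wall, with 10 N at the fingertips. It stayed there in every later picture.
- **Red bottle:** I pushed a post clockwise until the red nozzle snapped in over the dish. I then pressed the red cap until it bottomed out, 10 mm down at 19 N. The side picture shows it sprung back up.
- **Empty place:** One more clockwise click brought the empty place over the dish. The other posts and caps sit where they did at the red click, so it is fully in.

**Last checks:** the arm is clear of everything and no other cap was touched. The tub, carton and timer look unmoved in the pictures.

**Disagreement:** the side camera placed things 4 to 10 mm further to the robot's left than the top camera. I used the top camera, and the contact positions of the dish and cap agreed with it to about 2 mm.

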